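# Third hand at the frame-pinning jig

## Task

Pick up the longer of the two wooden picture-frame rails, lay it flat in the channel of the pinning jig with its stepped half-lap end towards the sprung metal stop, and push it against the stop with a steady force of about 11 N, so that the stop's pointer stands between the two raised ridges. Keep it there for at least two seconds and finish still holding and pressing it, ready for someone to pin the joint: do not let go at the end. Never drive the stop to the end of its travel, and leave everything else on the table where it is.

Things in the scene. Friction and masses are not known exactly. Their poses are not given: they have to be found in the camera images.
- jig: Pinning jig fixed in place: plywood board 280 (x) x 120 (y) x 12 mm. Origin: centre of its underside, 3 mm above the table (near end on feet, far end on the cutting mat); z up; x runs along the channel to the sprung stop, roughly away from the robot (yaw within 0.35 rad). At its far end a wooden housing (x = 105 to 137 mm, 90 mm wide, top z = 52 mm) carries the stop.
- channel (a point): Centre of the channel's floor (jig x = -47.5, y = 0, z = 12 mm: the board's top, 15 mm above the table). Two dark guide strips, 6 mm high, 16 mm wide, run along jig x from -130 to +35 mm and leave a channel 32 mm wide between them, open at both ends.
- index (a point): Midway between the two raised dark ridges (each 3 mm wide, 13 mm centre to centre along jig x, tops at z = 51.5 mm) on a wooden strip left of the stop; jig x = 72, y = 51, z = 46 mm. The strip covers x = 49 to 105, y = 45 to 57 mm.
- stop_face (a point): Middle of the stop's pressing face, facing the channel; moves with the stop. Jig x = 55 mm plus the joint value, y = 0, z = 29.5 mm.
- sprung_stop (a joint): Upright aluminium plate across the channel's far end, 62 mm wide, 10 mm thick, jig z = 13.5 to 45.5 mm, sliding along jig +x against a spring. Value (m): 0 when out, grows when pushed in, hard end at 0.026. 5 N to start, then 0.5 N more per mm (11 N at 0.012). A thin dark pointer on its top, at jig x = 60 mm plus the value, is midway between the ridges at 0.012.
- long_rail: Longer wooden rail, loose: 180 (x) x 24 (y) x 32 mm high, 0.1 to 0.2 kg. Origin: centre of its underside; x along it to the half-lap end; z up. The last 30 mm at the +x end are stepped down to 16 mm high (the half lap); the other end is plain. It starts flat on the table at the right, roughly crosswise, half lap to the right.
- long_rail_lap_end (a point): Middle of the half-lap end face of the long rail: 90 mm along the rail's +x from its origin, 8 mm above its underside.
- short_rail: Shorter wooden rail of the same section and shape, 125 mm long; not needed, leave it. Origin: centre of its underside; x towards its half-lap end. The two rails may lie in either place.
- pencil: Yellow pencil, 8 x 165 x 7 mm, lying lengthwise at the right table edge; leave it. Origin: its underside's centre.
- eraser: Eraser in a card sleeve, 20 x 42 x 12 mm; leave it. Origin: its underside's centre.
- tape_roll: Roll of brown tape, 96 mm across, 48 mm high; leave it. Origin: its underside's centre.
- pin_tub: Clear tub of push pins, 55 mm across, 30 mm high; leave it. Origin: its underside's centre.

How it is judged:
By the outcome, as a careful person would: the job done as asked, in the order asked, and still so for the second after the job is handed in, while the arm keeps its last pose, push and grip.
It also fails if it takes over 43 s, if anything falls off the work surface, if the arm or the gripper's body presses on something with over 40 N, if the wrist force passes 120 N, or if a joint passes its speed limit or range.

## Robot

A 7-joint arm with a two-finger parallel gripper is mounted at the origin on a cart in front of the work surface, level with it; the furniture and walls round the work are solid. World frame = base frame: x ahead of the robot, y to its left, z up, the work surface at z = 0. Lengths are in m, angles in degrees, forces in N, time in s.
With the tool pointing down it reaches from about 0.425 to 1.025 m from the base axis. Payload 9.4 kg.
Tool frame: the origin (TCP) lies midway between the tips of the shut fingers; the grasp point (between the pads) lies 19 mm behind it; z points along the fingers, x is the direction in which the jaws open and shut, and the axes are right-handed (so a half turn about z gives the same grasp; the last joint's range is limited). The gripper opens to 85 mm and grips with 20 to 120 N. Pads are 22 mm wide; open, the fingers measure 114 mm over their backs; the gripper's body (76 mm by 85 mm) begins 54 mm behind the grasp point. The pads swing forward as they close: fully open they stand 13 mm farther back than shut.
Start: joints at [67.225, 34.337, -0.143, 91.639, 0.103, 54.024, -4.572], TCP at [0.229, -0.688, 0.231] pointing down, gripper open.
Joint ranges: [-147.43, 147.43], [-19.82, 112.94], [-74.19, 73.91], [6.32, 146.72], [-59.91, 239.91], [6.04, 106.73], [-150.56, 150.56]. Speed limits (degrees/s): [127.2, 127.2, 172.46, 172.46, 180, 180, 180].

## Interface

Orientations are given as a 3x3 rotation matrix whose columns are the frame's x, y, z axes.
In Python, from bench import env gives the robot as it stands.
- The arm moves only by the tool send_rows, never from a script. Its argument "plan" is a list of rows, each an object of numbers: "x", "y", "z": the shift along the world's x, y, z in m; "spin": the turn about the world's z in degrees; "grip": the opening, from 0 (shut) to 1 (fully open). In form: [{"x": .., "y": .., "z": .., "spin": .., "grip": ..}, ...]. A call has exactly 10 rows; each row shifts and turns the commanded pose from where the row before left it; what a row does not reach is not made up. A row lasts 1/8 s, in which the tool goes at most 62.5 mm and 10.7 degrees, less where a joint would pass 70% of its speed; a pose out of reach is approached as far as the arm can. A call is refused whole if a number of a shift passes 0.0625 or a number of a turn 10.7, either way. A call with a gripper value outside its range is refused whole. The fingers move at their own pace and stop on an object; the grip force is fixed at half the most. Time passes only in rows, so rows that do not move let the fingers close, or fill a call up. It gives the time, the measured TCP pose, the force and the opening at its end, in the units of the state.
- env.observe(): the state, without advancing time (a new reading comes with each control period).
- env.snapshot(name): name is "scene" or "top"; returns a dict with "img" (400x640x3 uint8, blue, green, red), "fx", "fy", "cx", "cy" (pixels), "origin" and "attitude" of the camera in the world. Camera axes: x right, y up, looking along -z (the intrinsics and any distortion apply to the point x, -y, -z); pixel columns grow to the right and rows downward; lengths in m; the calibration is good to about 2 mm. A picture is of the moment at which its call begins. There is no depth.
- env.hand_in(): hands the job in, once; it reports no verdict.
Trained networks look in a picture, given as the dict that the camera call returned (one of the last four; its "shot" number tells which), for a name from the list of things; names that differ only in an ending like _2 or _b are one class to them, and where a whole thing is asked for, a point or a joint stands for the part that bears it (a point fixed in the world has none). Each returns a list of dicts, best first, with "score" (0 to 1); they miss things now and then, are a little off and sometimes report something else, mostly with a low value. They report only what shows in the picture. A call takes as long as a camera call.
- env.silhouettes(name, picture): "mask" (400x640 bool, what is visible of it) and "rect" ([left, top, right, bottom] in pixels, round what is visible of it).
The state is a dict: "t": time; "joint_positions": joint angles; "joint_velocities": joint speeds; "effort": joint torques, N m; "tool_pos": TCP position; "tcp_rot": TCP orientation; "force": force on the tool from outside, world axes, zero at the start; "wrist_torque": the same for the moment, N m; "opening": finger opening in m.
Only numpy, scipy, OpenCV 4.12 (cv2) and the standard library are available. Lean on these libraries where they do the work, as an engineer would, in place of code of your own. Each camera call takes 0.05 s, during which the arm holds its last target.

## Working session

There is one attempt and no reset: what is moved stays moved. The work goes in short steps, Python scripts to look and compute and a tool call to move; the robot and the scene stay as the last step left them, time stands still between calls to the robot, and variables do not carry over. Pictures are saved under pics/ and viewed, and the job is handed in when it is done.

Besides the shell and the picture viewer there is one more tool, called as name([rows], argument=value, ...), one row to a line, values as JSON. send_rows: Moves the arm, as the interface text tells. Its arguments: {"type":"object","properties":{"plan":{"type":"array","items":{"type":"object","properties":{"x":{"type":"number"},"y":{"type":"number"},"z":{"type":"number"},"spin":{"type":"number"},"grip":{"type":"number"}}}}},"required":["plan"]}

```bash
mkdir -p pics; ls
cat > h.py <<'E'
import numpy as np,cv2
from bench import env
def P(s,w):
    R=np.array(s["attitude"]);c=R.T@(np.array(w,float)-np.array(s["origin"]))
    return np.array([s["fx"]*c[0]/-c[2]+s["cx"], s["fy"]*(-c[1])/-c[2]+s["cy"]])
def U(s,px,z):
    R=np.array(s["attitude"]);d=R@np.array([(px[0]-s["cx"])/s["fx"],-(px[1]-s["cy"])/s["fy"],-1.])
    o=np.array(s["origin"]);return o+d*(z-o[2])/d[2]
E
python3 - <<'E'
from h import *
o=env.observe();print({k:np.round(v,3).tolist() for k,v in o.items()})
for n in ["scene","top"]:
    s=env.snapshot(n);cv2.imwrite(f"pics/{n}0.png",s["img"]);print(n,[k for k in s],s["fx"],s["fy"],s["cx"],s["cy"],np.round(s["origin"],3),np.round(s["attitude"],3).tolist(), {k:s[k] for k in s if 'dist' in k})
    for t in ["jig","long_rail","short_rail","sprung_stop"]:
        for r in env.silhouettes(t,s)[:3]: print(n,t,round(r["score"],2),r["rect"],cv2.minAreaRect(np.argwhere(r["mask"])[:,::-1].astype(np.float32)))
E
```

```text
pics
{'t': 0.0, 'joint_positions': [67.226, 34.386, -0.147, 91.681, 0.103, 54.024, -4.571], 'joint_velocities': [0.128, 0.073, 0.023, 0.035, -0.055, -0.01, -0.014], 'effort': [0.0, -77.644, 1.565, -25.8, 0.012, 0.009, 0.0], 'tool_pos': [0.228, -0.688, 0.23], 'tcp_rot': [[0.315, -0.949, -0.001], [-0.949, -0.315, 0.001], [-0.002, 0.0, -1.0]], 'force': [-0.213, -0.506, -0.561], 'wrist_torque': [-0.022, -0.017, 0.009], 'opening': 0.085}
scene ['img', 'fx', 'fy', 'cx', 'cy', 'origin', 'attitude', 'shot'] 400.36627741398144 400.36627741398144 321.17522370698055 197.9071956124114 [0.245 0.731 0.803] [[-0.892, 0.301, -0.337], [-0.451, -0.59, 0.67], [0.003, 0.75, 0.662]] {}
scene jig 0.95 [248.2, 210.2, 361.9, 281.4] ((301.91015625, 245.61489868164062), (110.40062713623047, 42.26011657714844), 22.954086303710938)
scene long_rail 0.74 [264.5, 223.9, 287.4, 242.2] ((278.52001953125, 229.6400146484375), (18.799999237060547, 23.600004196166992), 36.869895935058594)
scene long_rail 0.64 [389.3, 180.8, 401.2, 220.9] ((395.6502685546875, 200.52310180664062), (9.807689666748047, 43.868499755859375), 
[... 691 characters left out ...]
[0.022, 0.171, 0.985]] {}
top jig 0.96 [226.9, 138.9, 278.7, 257.6] ((253.0, 197.49996948242188), (53.99999237060547, 122.99998474121094), 0.0)
top long_rail 0.74 [339.2, 254.0, 419.6, 282.5] ((376.4519958496094, 268.2945251464844), (13.374086380004883, 78.84867858886719), 76.86598205566406)
top long_rail 0.71 [235.0, 153.9, 266.5, 174.6] ((250.0, 163.5), (21.0, 34.0), 90.0)
top long_rail 0.32 [335.4, 93.7, 382.2, 140.2] ((356.5, 117.0), (44.0, 43.0), 90.0)
top short_rail 0.71 [366.2, 206.4, 415.3, 231.8] ((390.20587158203125, 217.67649841308594), (55.05558776855469, 13.339458465576172), 14.03624439239502)
top sprung_stop 0.52 [236.4, 154.1, 268.4, 174.8] ((252.5, 164.0), (20.0, 29.0), 90.0)
```

Run:
```python
import cv2
i=cv2.imread("pics/top0.png");cv2.imwrite("pics/topA.png",cv2.resize(i[120:300,200:440],None,fx=3.3,fy=3.3,interpolation=cv2.INTER_CUBIC))
i=cv2.imread("pics/scene0.png");cv2.imwrite("pics/scA.png",cv2.resize(i[150:300,220:420],None,fx=4,fy=4,interpolation=cv2.INTER_CUBIC))
```

```text
(no output)
```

View pics/top0.png

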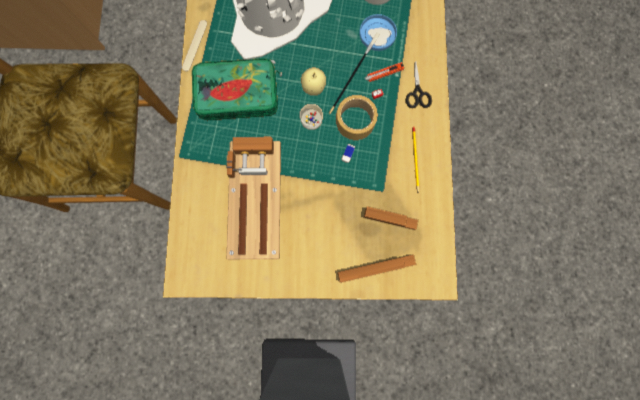

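View pics/topA.png

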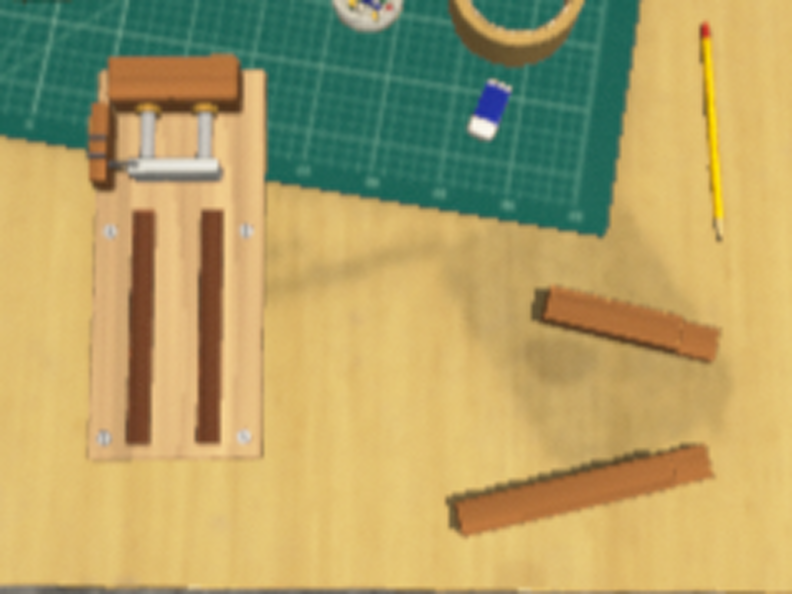

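View pics/scA.png

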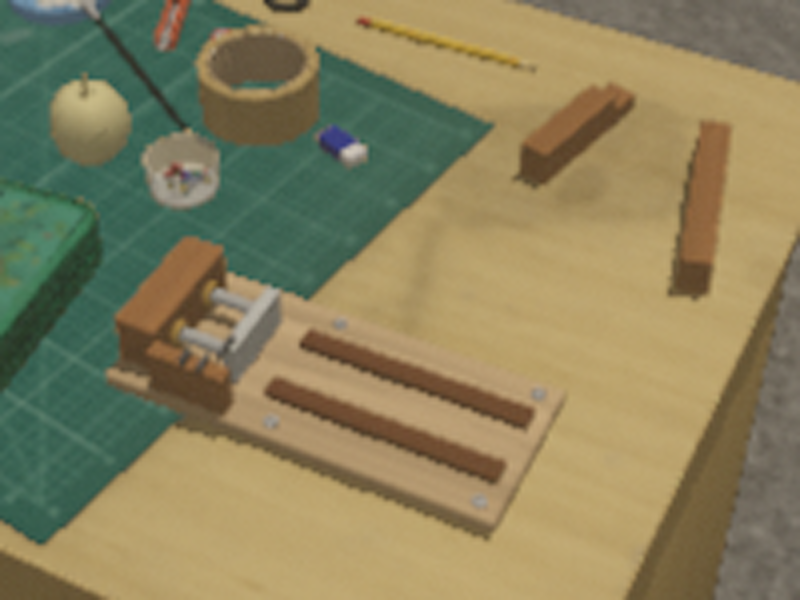

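The top view shows the jig around pixel (253,197). The long rail is at about (376,268) with its lap end to the right at (415,260), and the short rail is at (390,217). Next I'll fit the poses.

```bash
cat > fit.py <<'E'
from h import *
from scipy.optimize import least_squares, minimize
def T(p,loc):
    x,y,a=p[:3];c,s=np.cos(a),np.sin(a);return np.array([x+c*loc[0]-s*loc[1],y+s*loc[0]+c*loc[1],loc[2]])
def railsil(s,p,z0=0,L=.18,k=6):
    m=np.zeros((400*k,640*k),np.uint8);h=L/2
    for (a,b,hz) in [(-h,h,.016),(-h,h-.03,.032)]:
        pts=[(P(s,T(p,(x,y,z0+z)))+.5)*k-.5 for x in(a,b) for y in(-.012,.012) for z in(0,hz)]
        cv2.fillConvexPoly(m,cv2.convexHull(np.round(np.array(pts)).astype(np.int32)),1)
    return cv2.resize(m.astype(np.float32),(640,400),interpolation=cv2.INTER_AREA)
E
cat > jigpts.py <<'E'
import numpy as np
top=[((135,211),(.035,.032)),((154,211),(.035,.016)),((126,443),(-.13,.032)),((150,443),(-.13,.016)),((203,210),(.035,-.016)),((223,210),(.035,-.032)),((196,442),(-.13,-.016)),((219,442),(-.13,-.032))]
sc=[((318,331),(.035,-.032)),((303,343),(.035,-.016)),((534,410),(-.13,-.032)),((280,380),(.035,.016)),((265,391),(.035,.032)),((504,463),(-.13,.016))]
E
python3 - <<'E'
from fit import *; import jigpts as J
S={n:env.snapshot(n) for n in["scene","top"]}
import pickle;pickle.dump(S,open("S.pkl","wb"))
ob=[("top",(200+(u+.5)/3.3-.5,120+(v+.5)/3.3-.5),l) for (u,v),l in J.top]+[("scene",(220+(u+.5)/4-.5,150+(v+.5)/4-.5),l) for (u,v),l in J.sc]
for names in(["top"],["scene"],["top","scene"]):
    f=lambda p:np.concatenate([P(S[n],T(p,(*l,.021)))-px for n,px,l in ob if n in names])
    r=least_squares(f,[.5,.15,0]);print("jig",names,r.x,np.degrees(r.x[2]),np.abs(r.fun).mean(),np.abs(r.fun).max())
M={}
for n,rc in(("top",None),("scene",None)):
    for r in env.silhouettes("long_rail",S[n]):
        x=r["rect"][0]
        if (n=="top" and x>330 and r["rect"][1]>240) or (n=="scene" and x>380): M[n]=r["mask"].astype(np.float32)
print(M.keys())
p0=[.3,-.13,np.radians(-75)]
for names in(["top"],list(M)):
    f=lambda q:sum(np.abs(railsil(S[n],[q[0]/100,q[1]/100,q[2]/10])-M[n]).sum()/M[n].sum() for n in names if n in M)
    c=U(S["top"],(376.5,268.3),.02)
    q0=[c[0]*100,c[1]*100,10*np.radians(-77)]
    r=min((minimize(f,np.array(q0)+d,method="Nelder-Mead",options=dict(initial_simplex=[np.array(q0)+d,np.array(q0)+d+[1,0,0],np.array(q0)+d+[0,1,0],np.array(q0)+d+[0,0,1]])) for d in([0,0,0],[.5,.5,1],[0,.5,-1])),key=lambda r:r.fun)
    print("rail",names,r.x/[100,100,10],np.degrees(r.x[2]/10),r.fun)
E
```

```text
jig ['top'] [0.60158458 0.11939567 0.01977749] 1.1331665605267194 0.4729012040818734 0.770961933508886
jig ['scene'] [6.01826527e-01 1.22068259e-01 9.16284588e-05] 0.00524992397057217 0.6695030601277759 1.1996348894045354
jig ['top', 'scene'] [0.60181188 0.12015734 0.01732462] 0.9926274006183955 0.6511860196829774 1.7832869922704617
dict_keys(['top', 'scene'])
rail ['top'] [ 0.44571772 -0.16500255 -1.33756636] -76.63690734687023 0.06754252314567566
rail ['top', 'scene'] [ 0.44604087 -0.16559218 -1.33579906] -76.53564821406583 0.1472800225019455
```

```bash
cat > ov.py <<'E'
from fit import *
def overlay(S,jp,rp,out,z0=0,crop={"top":(200,120,440,300),"scene":(220,150,420,300)},rl=True,L=.18):
    for n,k in(("top",3.3),("scene",4)):
        x0,y0,x1,y1=crop[n];im=cv2.resize(S[n]["img"][y0:y1,x0:x1],None,fx=k,fy=k,interpolation=cv2.INTER_CUBIC)
        def D(p,pts,col):
            q=np.array([((P(S[n],T(p,l))-[x0,y0])+.5)*k-.5 for l in pts]);cv2.polylines(im,[np.round(q).astype(np.int32)],True,col,1)
        R=lambda a,b,c,d,z:[(a,c,z),(b,c,z),(b,d,z),(a,d,z)]
        for c,d in((.016,.032),(-.032,-.016)):D(jp,R(-.13,.035,c,d,.021),(255,0,0))
        D(jp,R(-.14,.14,-.06,.06,.015),(0,0,255));D(jp,R(.105,.137,-.045,.045,.055),(0,255,255));D(jp,R(.055,.065,-.031,.031,.0485),(255,0,255))
        if rl:
            D(rp,R(-L/2,L/2-.03,-.012,.012,z0+.032),(255,255,0));D(rp,R(L/2-.03,L/2,-.012,.012,z0+.016),(0,255,0));D(rp,R(-L/2,L/2,-.012,.012,z0),(255,255,255))
        cv2.imwrite(f"pics/{out}_{n}.png",im)
E
python3 - <<'E'
from ov import *;import pickle
S=pickle.load(open("S.pkl","rb"))
overlay(S,(.6018,.1202,.0173),(.4460,-.1656,-1.336),"o1")
E
```

```text
(no output)
```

View pics/o1_top.png

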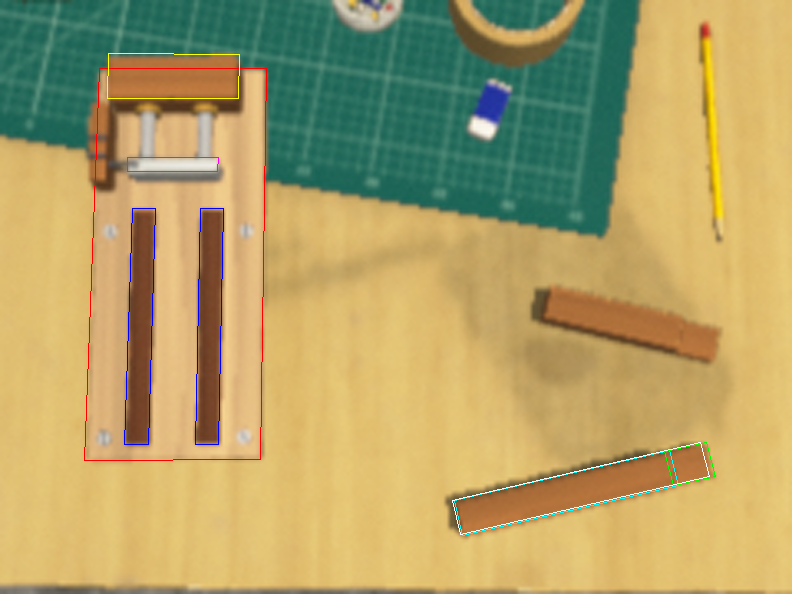

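View pics/o1_scene.png

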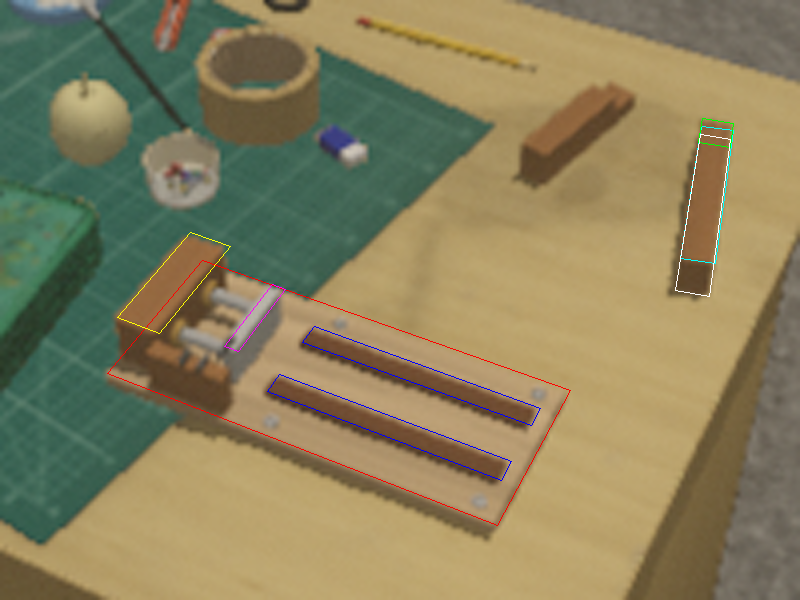

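The overlays fit both views to within about 1 px. The jig is at about (0.602, 0.119) with yaw near 0.8°. The long rail is at (0.446, -0.166) with yaw -76.5°, lap end to the right. I'll move above it.

send_rows([
  {"x": 0.0218, "y": 0.0522, "z": 0, "spin": 8.5, "grip": 0.7},
  {"x": 0.0218, "y": 0.0522, "z": 0, "spin": 8.5, "grip": 0.7},
  {"x": 0.0218, "y": 0.0522, "z": 0, "spin": 8.5, "grip": 0.7},
  {"x": 0.0218, "y": 0.0522, "z": 0, "spin": 8.5, "grip": 0.7},
  {"x": 0.0218, "y": 0.0522, "z": 0, "spin": 8.5, "grip": 0.7},
  {"x": 0.0218, "y": 0.0522, "z": 0, "spin": 8.5, "grip": 0.7},
  {"x": 0.0218, "y": 0.0522, "z": 0, "spin": 8.5, "grip": 0.7},
  {"x": 0.0218, "y": 0.0522, "z": 0, "spin": 8.5, "grip": 0.7},
  {"x": 0.0218, "y": 0.0522, "z": 0, "spin": 8.5, "grip": 0.7},
  {"x": 0.0218, "y": 0.0522, "z": 0, "spin": 8.5, "grip": 0.7},
])

```text
t: 1.95
tool_pos: [0.4473, -0.1645, 0.2317]
tcp_rot: [[0.972, 0.236, 0.001], [0.236, -0.972, -0.001], [0.001, 0.001, -1.0]]
force: [1.2, -0.3, 1.2]
opening: 0.0593
```

send_rows([
  {"x": -0.001, "y": -0.001, "z": -0.02, "spin": 0, "grip": 0.7},
  {"x": 0, "y": 0, "z": -0.02, "spin": 0, "grip": 0.7},
  {"x": 0, "y": 0, "z": -0.02, "spin": 0, "grip": 0.7},
  {"x": 0, "y": 0, "z": -0.02, "spin": 0, "grip": 0.7},
  {"x": 0, "y": 0, "z": -0.02, "spin": 0, "grip": 0.7},
  {"x": 0, "y": 0, "z": -0.02, "spin": 0, "grip": 0.7},
  {"x": 0, "y": 0, "z": -0.02, "spin": 0, "grip": 0.7},
  {"x": 0, "y": 0, "z": 0, "spin": 0, "grip": 0.7},
  {"x": 0, "y": 0, "z": 0, "spin": 0, "grip": 0.7},
  {"x": 0, "y": 0, "z": 0, "spin": 0, "grip": 0.7},
])

```text
t: 3.2
tool_pos: [0.446, -0.1672, 0.0921]
tcp_rot: [[0.973, 0.231, 0.001], [0.231, -0.973, -0.001], [0.001, 0.001, -1.0]]
force: [-0.9, -0.0, 0.2]
opening: 0.0599
```

Run:
```python
from ov import *
S={n:env.snapshot(n) for n in["scene","top"]}
o=env.observe();print(o["tool_pos"],o["force"])
overlay(S,(.6018,.1192,.010),(.4460,-.1656,-1.336),"o2")
print(P(S["scene"],o["tool_pos"]),P(S["top"],o["tool_pos"]))
```

```text
[ 0.44587461 -0.16723475  0.09192022] [ 0.15042403  0.6571738  -0.44133113]
[399.92783508 177.93901925] [382.95693781 267.38832472]
```

View pics/o2_scene.png

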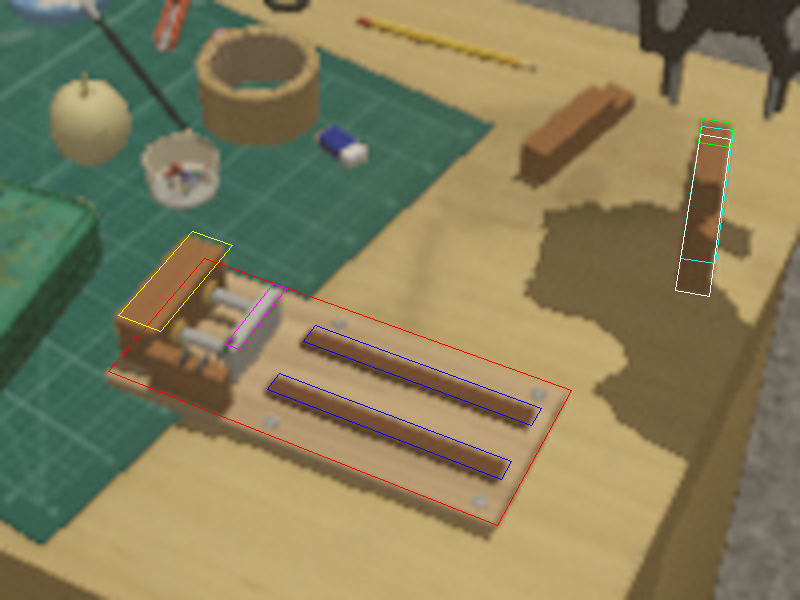

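View pics/o2_top.png

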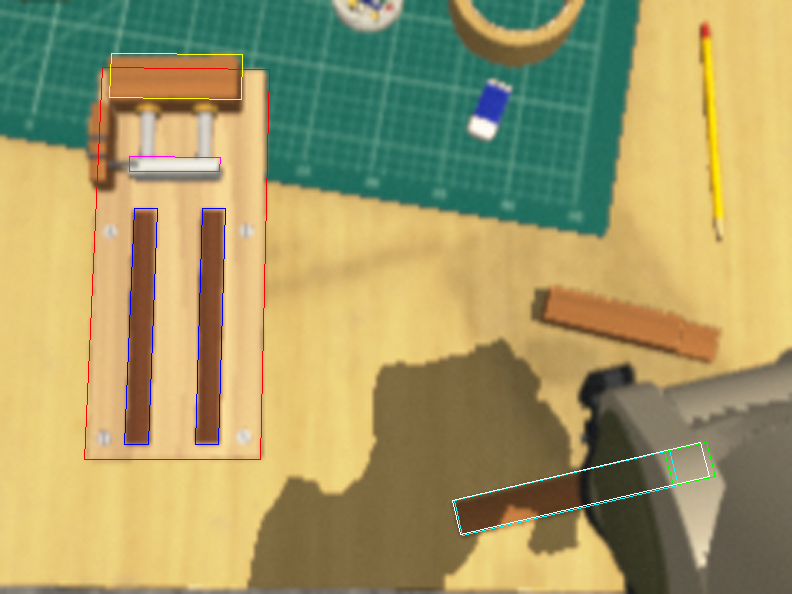

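The fingertips appear at about (400,177), straddling the rail, and the predicted TCP pixel is (400,178). That agrees, so I'll descend and close.

send_rows([
  {"x": 0, "y": 0.001, "z": -0.021, "spin": 0, "grip": 0.7},
  {"x": 0, "y": 0, "z": -0.021, "spin": 0, "grip": 0.7},
  {"x": 0, "y": 0, "z": -0.021, "spin": 0, "grip": 0.7},
  {"x": 0, "y": 0, "z": -0.016, "spin": 0, "grip": 0.7},
  {"x": 0, "y": 0, "z": -0.005, "spin": 0, "grip": 0.7},
  {"x": 0, "y": 0, "z": 0, "spin": 0, "grip": 0.7},
  {"x": 0, "y": 0, "z": 0, "spin": 0, "grip": 0},
  {"x": 0, "y": 0, "z": 0, "spin": 0, "grip": 0},
  {"x": 0, "y": 0, "z": 0, "spin": 0, "grip": 0},
  {"x": 0, "y": 0, "z": 0, "spin": 0, "grip": 0},
])

```text
t: 4.55
tool_pos: [0.4459, -0.1662, 0.008]
tcp_rot: [[0.973, 0.231, 0.001], [0.231, -0.973, -0.0], [0.001, 0.001, -1.0]]
force: [-0.7, -0.5, 6.7]
opening: 0.0232
```

send_rows([
  {"x": 0, "y": 0, "z": 0, "spin": 0, "grip": 0},
  {"x": 0, "y": 0, "z": 0.01, "spin": 0, "grip": 0},
  {"x": 0, "y": 0, "z": 0.02, "spin": 0, "grip": 0},
  {"x": 0, "y": 0, "z": 0.03, "spin": 0, "grip": 0},
  {"x": 0, "y": 0, "z": 0.03, "spin": 0, "grip": 0},
  {"x": 0, "y": 0, "z": 0.02, "spin": 0, "grip": 0},
  {"x": 0, "y": 0, "z": 0.01, "spin": 0, "grip": 0},
  {"x": 0, "y": 0, "z": 0, "spin": 0, "grip": 0},
  {"x": 0, "y": 0, "z": 0, "spin": 0, "grip": 0},
  {"x": 0, "y": 0, "z": 0, "spin": 0, "grip": 0},
])

```text
t: 5.8
tool_pos: [0.4453, -0.1658, 0.1266]
tcp_rot: [[0.973, 0.232, -0.001], [0.232, -0.973, 0.0], [-0.001, -0.001, -1.0]]
force: [-0.3, -1.0, -1.5]
opening: 0.023
```

Run:
```python
from ov import *
S={n:env.snapshot(n) for n in["scene"]}
o=env.observe();print(o["tool_pos"],o["force"],o["opening"])
s=S["scene"];cv2.imwrite("pics/lift.png",cv2.resize(s["img"][90:240,340:500],None,fx=4,fy=4,interpolation=cv2.INTER_CUBIC))
```

```text
[ 0.44533454 -0.1657941   0.12661139] [-0.02933482 -0.05465026 -1.59477835] 0.02268076198535861
```

View pics/lift.png

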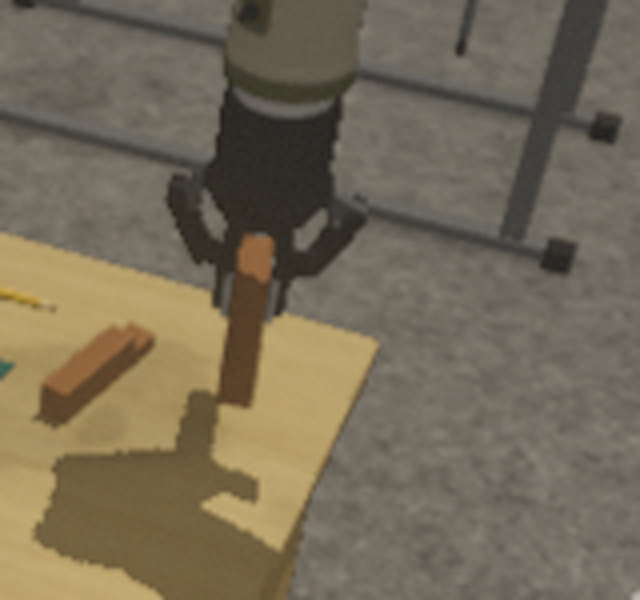

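The rail is held: opening 23 mm and about 1.5 N of weight. I'll carry it over the channel.

send_rows([
  {"x": 0.0133, "y": 0.0356, "z": 0, "spin": 9.65, "grip": 0},
  {"x": 0.0133, "y": 0.0356, "z": 0, "spin": 9.65, "grip": 0},
  {"x": 0.0133, "y": 0.0356, "z": 0, "spin": 9.65, "grip": 0},
  {"x": 0.0133, "y": 0.0356, "z": 0, "spin": 9.65, "grip": 0},
  {"x": 0.0133, "y": 0.0356, "z": 0, "spin": 9.65, "grip": 0},
  {"x": 0.0133, "y": 0.0356, "z": 0, "spin": 9.65, "grip": 0},
  {"x": 0.0133, "y": 0.0356, "z": 0, "spin": 9.65, "grip": 0},
  {"x": 0.0133, "y": 0.0356, "z": 0, "spin": 9.65, "grip": 0},
  {"x": 0, "y": 0, "z": 0, "spin": 0, "grip": 0},
  {"x": 0, "y": 0, "z": 0, "spin": 0, "grip": 0},
])

```text
t: 7.1
tool_pos: [0.5514, 0.1182, 0.1265]
tcp_rot: [[-0.009, 1.0, -0.002], [1.0, 0.009, -0.001], [-0.001, -0.002, -1.0]]
force: [-0.8, 0.1, -0.7]
opening: 0.0229
```

send_rows([
  {"x": 0, "y": 0, "z": -0.02, "spin": 0, "grip": 0},
  {"x": 0, "y": 0, "z": -0.02, "spin": 0, "grip": 0},
  {"x": 0, "y": 0, "z": -0.02, "spin": 0, "grip": 0},
  {"x": 0, "y": 0, "z": -0.01, "spin": 0, "grip": 0},
  {"x": 0, "y": 0, "z": -0.005, "spin": 0, "grip": 0},
  {"x": 0, "y": 0, "z": 0, "spin": 0, "grip": 0},
  {"x": 0, "y": 0, "z": 0, "spin": 0, "grip": 0},
  {"x": 0, "y": 0, "z": 0, "spin": 0, "grip": 0},
  {"x": 0, "y": 0, "z": 0, "spin": 0, "grip": 0},
  {"x": 0, "y": 0, "z": 0, "spin": 0, "grip": 0},
])

```text
t: 8.35
tool_pos: [0.5521, 0.1187, 0.0525]
tcp_rot: [[-0.01, 1.0, 0.0], [1.0, 0.01, -0.0], [-0.0, 0.0, -1.0]]
force: [0.2, 0.2, -1.2]
opening: 0.0235
```

Run:
```python
from ov import *;import pickle
S={n:env.snapshot(n) for n in["scene","top"]};pickle.dump(S,open("S2.pkl","wb"))
o=env.observe();p=o["tool_pos"];R=np.array(o["tcp_rot"]);print(p,R,o["force"],o["opening"])
ya=np.arctan2(R[1,0],R[0,0])-np.pi/2;print(np.degrees(ya))
overlay(S,(.6018,.1195,.0135),(p[0],p[1],ya),"o3",z0=p[2]-.008)
```

```text
[0.55205275 0.11874994 0.05234785] [[-1.01239808e-02  9.99948734e-01  1.87677073e-04]
 [ 9.99948751e-01  1.01239812e-02 -7.56044761e-07]
 [-2.65604515e-06  1.87659800e-04 -9.99999982e-01]] [ 0.01231993  0.92562543 -2.13942259] 0.022958340728760778
0.5800712834513287
```

View pics/o3_scene.png

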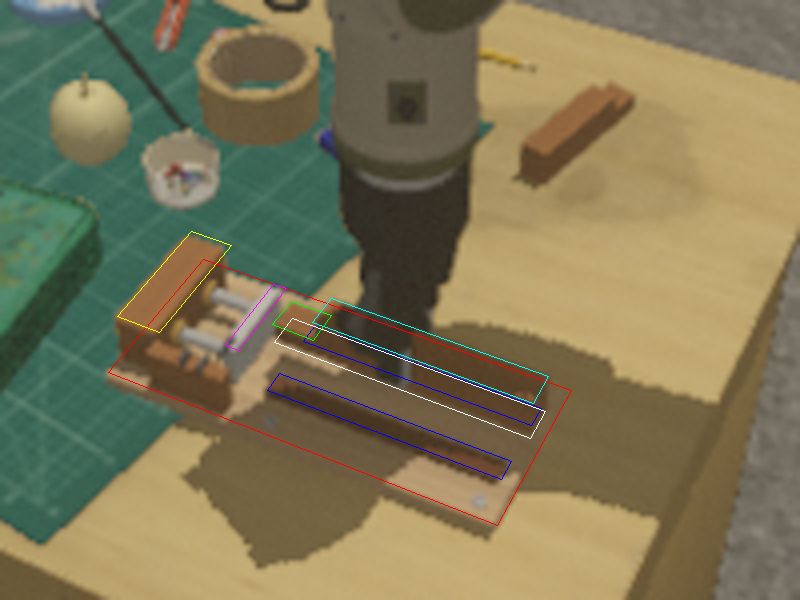

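View pics/o3_top.png

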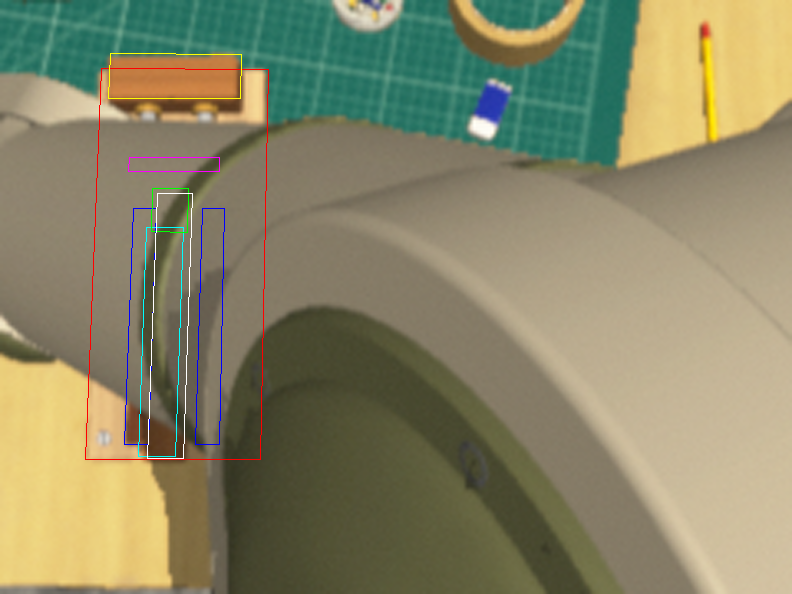

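The arm hides the jig in the top view, so I'll enlarge the scene view.

Run:
```python
import pickle,cv2
S=pickle.load(open("S2.pkl","rb"))
cv2.imwrite("pics/z3.png",cv2.resize(S["scene"]["img"][205:285,245:365],None,fx=6.6,fy=6.6,interpolation=cv2.INTER_CUBIC))
i=cv2.imread("pics/o3_scene.png");cv2.imwrite("pics/z3o.png",cv2.resize(i[220:540,100:580],None,fx=1.65,fy=1.65))
```

```text
(no output)
```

View pics/z3.png

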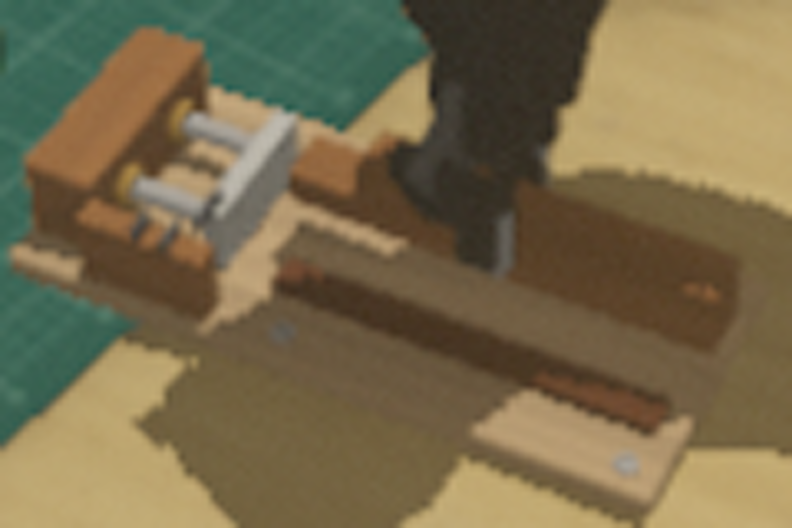

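View pics/z3o.png

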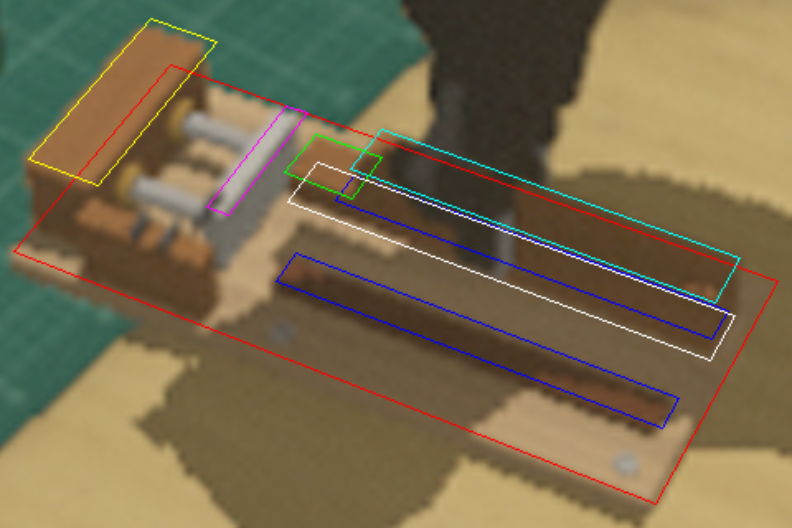

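```bash
python3 - <<'E'
from fit import *;import pickle
S=pickle.load(open("S.pkl","rb"))
def boxsil(s,p,boxes,k=6):
    m=np.zeros((400*k,640*k),np.uint8)
    for a,b,c,d,z0,z1 in boxes:
        pts=[(P(s,T(p,(x,y,z)))+.5)*k-.5 for x in(a,b) for y in(c,d) for z in(z0,z1)]
        cv2.fillConvexPoly(m,cv2.convexHull(np.round(np.array(pts)).astype(np.int32)),1)
    return cv2.resize(m.astype(np.float32),(640,400),interpolation=cv2.INTER_AREA)
B=[(-.13,.035,c,c+.016,.015,.021) for c in(.016,-.032)]
BB=[(-.14,.14,-.06,.06,.003,.015)]
for n in["top","scene"]:
    s=S[n];reg=cv2.dilate((boxsil(s,(.6018,.12,.0135),B)>0).astype(np.uint8),np.ones((9,9)))>0
    # soft darkness mask
    g=s["img"].astype(float)[:,:,1];hi=np.percentile(g[reg],85);lo=np.percentile(g[reg],15)
    soft=np.clip((hi-g)/(hi-lo),0,1)*reg
    def f(q):return np.abs(boxsil(s,[q[0]/100,q[1]/100,q[2]/100],B)*reg-soft).sum()/reg.sum()
    best=None
    for q0 in([60.2,12,1.3],[60.2,12.2,0],[60.2,11.8,3]):
        q0=np.array(q0);r=minimize(f,q0,method="Nelder-Mead",options=dict(initial_simplex=[q0,q0+[.4,0,0],q0+[0,.4,0],q0+[0,0,2]]))
        if best is None or r.fun<best.fun:best=r
    print(n,hi,lo,best.x/100,best.fun)
    cv2.imwrite(f"pics/soft_{n}.png",(soft*255).astype(np.uint8))
# rail in scene now, held: silhouette vs kinematic
E
python3 - <<'E'
import sys;sys.path.insert(0,'.')
from fit import *;import pickle
s=env.snapshot("scene");o=env.observe();p=o["tool_pos"]
for r in env.silhouettes("long_rail",s)[:3]:
    m=r["mask"].astype(np.float32);print(r["score"],r["rect"],m.sum())
    for dx in(-.003,0,.003):
        print([round(float(np.maximum(m-railsil(s,(p[0]+dx,p[1]+dy,.0101),z0=p[2]-.008),0).sum()),1) for dy in(-.006,-.004,-.002,0,.002,.004,.006)])
E
```

```text
top 190.0 69.0 [0.60094188 0.12039634 0.0206881 ] 0.07242142857705246
scene 157.0 77.0 [0.6044928  0.12216251 0.01738964] 0.07317995382908743
```

The per-camera fits put the jig at about y=0.121, yaw 1.1°. I'll adjust by 2 mm and 0.5°, then lower until the rail's underside is about 3 mm above the floor. Landing on a strip would show as force.

send_rows([
  {"x": 0, "y": 0.002, "z": 0, "spin": 0.5, "grip": 0},
  {"x": 0, "y": 0, "z": -0.008, "spin": 0, "grip": 0},
  {"x": 0, "y": 0, "z": -0.008, "spin": 0, "grip": 0},
  {"x": 0, "y": 0, "z": -0.004, "spin": 0, "grip": 0},
  {"x": 0, "y": 0, "z": -0.003, "spin": 0, "grip": 0},
  {"x": 0, "y": 0, "z": -0.002, "spin": 0, "grip": 0},
  {"x": 0, "y": 0, "z": -0.001, "spin": 0, "grip": 0},
  {"x": 0, "y": 0, "z": 0, "spin": 0, "grip": 0},
  {"x": 0, "y": 0, "z": 0, "spin": 0, "grip": 0},
  {"x": 0, "y": 0, "z": 0, "spin": 0, "grip": 0},
])

```text
t: 9.8
tool_pos: [0.5521, 0.1208, 0.0264]
tcp_rot: [[-0.019, 1.0, 0.0], [1.0, 0.019, 0.0], [0.0, 0.0, -1.0]]
force: [0.2, -0.5, -1.6]
opening: 0.0227
```

```bash
cat > look.py <<'E'
import sys
from ov import *
s=env.snapshot("scene");o=env.observe();print(np.round(o["tool_pos"],4),np.round(o["force"],2),np.round(o["wrist_torque"],3),o["opening"],o["t"])
cv2.imwrite(f"pics/{sys.argv[1]}.png",cv2.resize(s["img"][205:285,245:365],None,fx=6.6,fy=6.6,interpolation=cv2.INTER_CUBIC))
E
python3 look.py z4
```

```text
[0.5521 0.1208 0.0264] [ 0.15 -0.06 -1.05] [ 0.016 -0.026  0.009] 0.023222094802069868 9.85
```

View pics/z4.png

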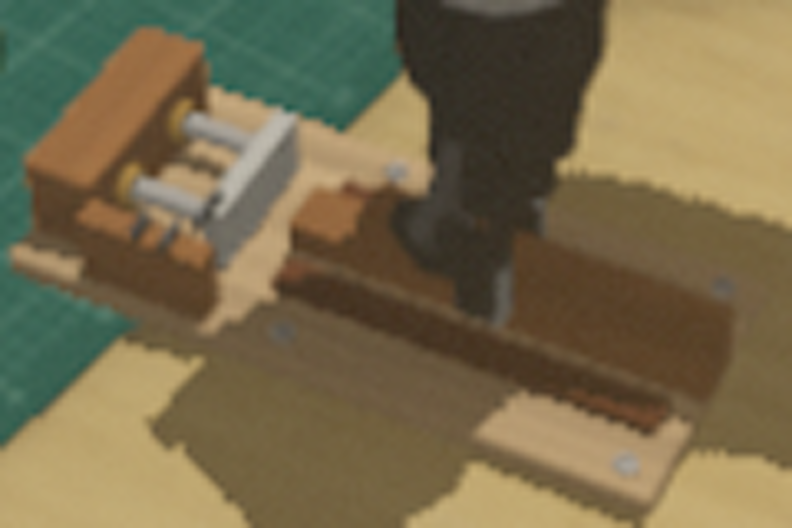

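The rail is between the strips: a thin floor gap shows on the near side, the force is only the weight, and the underside is below strip-top level. I'll lower it to the floor.

send_rows([
  {"x": 0, "y": 0, "z": -0.001, "spin": 0, "grip": 0},
  {"x": 0, "y": 0, "z": -0.001, "spin": 0, "grip": 0},
  {"x": 0, "y": 0, "z": -0.001, "spin": 0, "grip": 0},
  {"x": 0, "y": 0, "z": -0.0005, "spin": 0, "grip": 0},
  {"x": 0, "y": 0, "z": 0, "spin": 0, "grip": 0},
  {"x": 0, "y": 0, "z": 0, "spin": 0, "grip": 0},
  {"x": 0, "y": 0, "z": 0, "spin": 0, "grip": 0},
  {"x": 0, "y": 0, "z": 0, "spin": 0, "grip": 0},
  {"x": 0, "y": 0, "z": 0, "spin": 0, "grip": 0},
  {"x": 0, "y": 0, "z": 0, "spin": 0, "grip": 0},
])

```text
t: 11.1
tool_pos: [0.552, 0.1208, 0.0231]
tcp_rot: [[-0.019, 1.0, 0.0], [1.0, 0.019, -0.0], [-0.0, 0.0, -1.0]]
force: [-1.9, -0.9, 5.9]
opening: 0.0231
```

send_rows([
  {"x": 0, "y": 0, "z": 0.0003, "spin": 0, "grip": 0},
  {"x": 0.002, "y": 0, "z": 0, "spin": 0, "grip": 0},
  {"x": 0.002, "y": 0, "z": 0, "spin": 0, "grip": 0},
  {"x": 0.002, "y": 0, "z": 0, "spin": 0, "grip": 0},
  {"x": 0.002, "y": 0, "z": 0, "spin": 0, "grip": 0},
  {"x": 0.002, "y": 0.0002, "z": 0, "spin": 0, "grip": 0},
  {"x": 0.001, "y": 0, "z": 0, "spin": 0, "grip": 0},
  {"x": 0, "y": 0, "z": 0, "spin": 0, "grip": 0},
  {"x": 0, "y": 0, "z": 0, "spin": 0, "grip": 0},
  {"x": 0, "y": 0, "z": 0, "spin": 0, "grip": 0},
])

```text
t: 12.35
tool_pos: [0.5632, 0.121, 0.0231]
tcp_rot: [[-0.019, 1.0, 0.0], [1.0, 0.019, 0.0], [0.0, 0.0, -1.0]]
force: [-1.2, -0.2, 2.1]
opening: 0.023
```

```bash
python3 look.py z5
```

```text
[0.5632 0.121  0.0231] [-0.44  0.2   2.29] [0.072 0.097 0.015] 0.02317002727798968 12.4
```

View pics/z5.png

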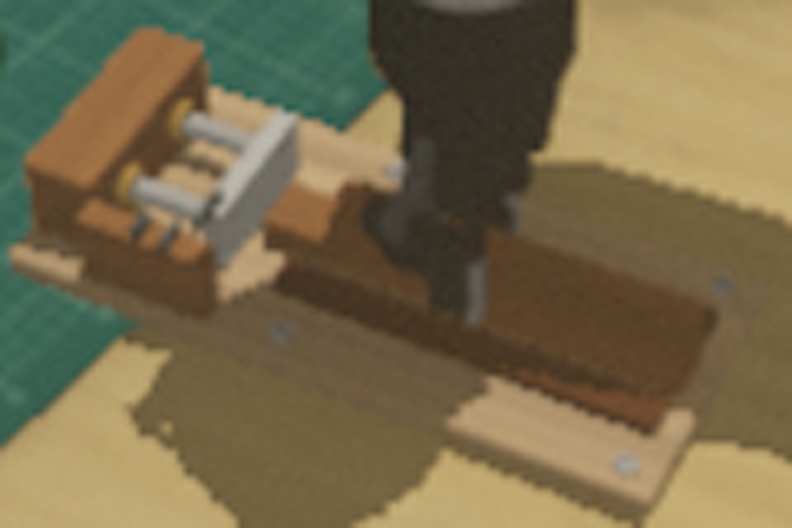

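The rail is flat in the channel with its lap end just short of the stop, and there is no side force. I'll advance to contact.

send_rows([
  {"x": 0.001, "y": 0, "z": 0, "spin": 0, "grip": 0},
  {"x": 0.001, "y": 0, "z": 0, "spin": 0, "grip": 0},
  {"x": 0.001, "y": 0, "z": 0, "spin": 0, "grip": 0},
  {"x": 0.001, "y": 0, "z": 0, "spin": 0, "grip": 0},
  {"x": 0.001, "y": 0, "z": 0, "spin": 0, "grip": 0},
  {"x": 0.001, "y": 0.0001, "z": 0, "spin": 0, "grip": 0},
  {"x": 0.001, "y": 0, "z": 0, "spin": 0, "grip": 0},
  {"x": 0, "y": 0, "z": 0, "spin": 0, "grip": 0},
  {"x": 0, "y": 0, "z": 0, "spin": 0, "grip": 0},
  {"x": 0, "y": 0, "z": 0, "spin": 0, "grip": 0},
])

```text
t: 13.65
tool_pos: [0.5696, 0.1211, 0.0231]
tcp_rot: [[-0.019, 1.0, -0.001], [1.0, 0.019, -0.0], [-0.0, -0.001, -1.0]]
force: [-5.1, -0.9, 5.3]
opening: 0.0235
```

```bash
python3 look.py z6
```

```text
[0.5695 0.1211 0.0231] [-4.64 -0.73  5.9 ] [ 0.016  0.884 -0.035] 0.02312068407979353 13.7
```

View pics/z6.png

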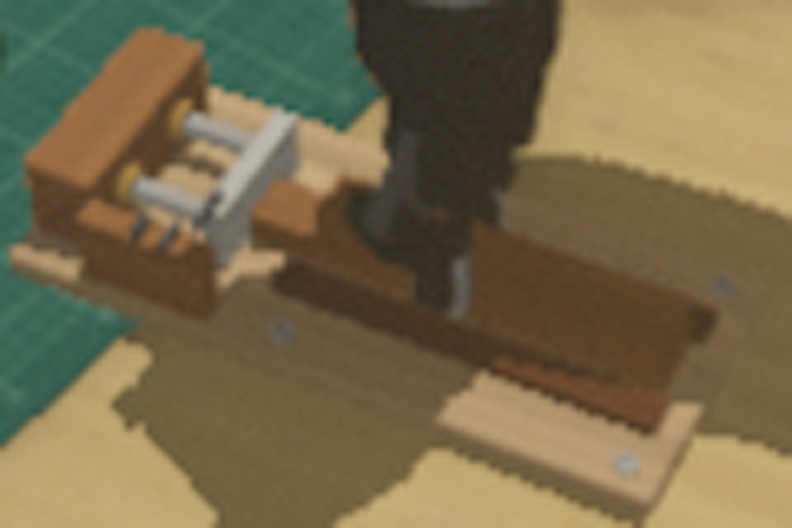

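Contact is at x≈0.5695 with about 4.5 N of preload, and the stop hasn't moved yet. I'll press in 11 mm, then trim.

send_rows([
  {"x": 0.0015, "y": 0, "z": 0, "spin": 0, "grip": 0},
  {"x": 0.0015, "y": 0, "z": 0, "spin": 0, "grip": 0},
  {"x": 0.0015, "y": 0.0001, "z": 0, "spin": 0, "grip": 0},
  {"x": 0.0015, "y": 0, "z": 0, "spin": 0, "grip": 0},
  {"x": 0.0015, "y": 0, "z": 0, "spin": 0, "grip": 0},
  {"x": 0.0015, "y": 0.0001, "z": 0, "spin": 0, "grip": 0},
  {"x": 0.001, "y": 0, "z": 0, "spin": 0, "grip": 0},
  {"x": 0.001, "y": 0, "z": 0, "spin": 0, "grip": 0},
  {"x": 0, "y": 0, "z": 0, "spin": 0, "grip": 0},
  {"x": 0, "y": 0, "z": 0, "spin": 0, "grip": 0},
])

```text
t: 14.95
tool_pos: [0.5772, 0.1211, 0.0231]
tcp_rot: [[-0.02, 1.0, -0.005], [1.0, 0.02, -0.002], [-0.002, -0.005, -1.0]]
force: [-15.6, -1.8, 15.0]
opening: 0.0232
```

```bash
python3 look.py z7
```

```text
[0.5772 0.1211 0.0231] [-15.94  -0.65  15.13] [ 0.026  3.118 -0.042] 0.023026817935204422 15.0
```

View pics/z7.png

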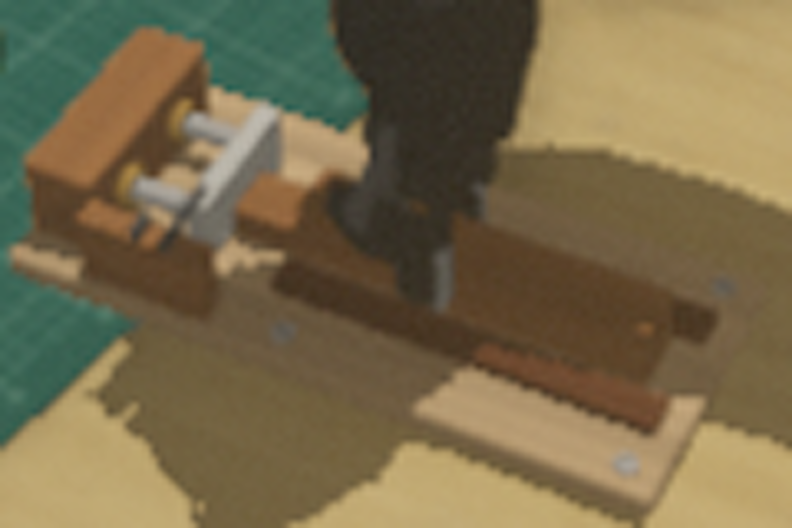

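The pointer is now near the front ridge. About 15 N of down-force is adding friction, so I'll relieve that slightly and advance a little.

send_rows([
  {"x": 0, "y": 0, "z": 0.0004, "spin": 0, "grip": 0},
  {"x": 0, "y": 0, "z": 0.0004, "spin": 0, "grip": 0},
  {"x": 0.001, "y": 0, "z": 0, "spin": 0, "grip": 0},
  {"x": 0.001, "y": 0, "z": 0, "spin": 0, "grip": 0},
  {"x": 0, "y": 0, "z": 0, "spin": 0, "grip": 0},
  {"x": 0, "y": 0, "z": 0, "spin": 0, "grip": 0},
  {"x": 0, "y": 0, "z": 0, "spin": 0, "grip": 0},
  {"x": 0, "y": 0, "z": 0, "spin": 0, "grip": 0},
  {"x": 0, "y": 0, "z": 0, "spin": 0, "grip": 0},
  {"x": 0, "y": 0, "z": 0, "spin": 0, "grip": 0},
])

```text
t: 16.25
tool_pos: [0.5797, 0.1211, 0.0231]
tcp_rot: [[-0.02, 1.0, -0.005], [1.0, 0.02, -0.001], [-0.001, -0.005, -1.0]]
force: [-12.2, 0.1, 4.9]
opening: 0.0227
```

```bash
python3 look.py z8
```

```text
[0.5797 0.1211 0.0231] [-12.47   0.31   4.72] [0.194 2.233 0.096] 0.022773993509924286 16.3
```

View pics/z8.png

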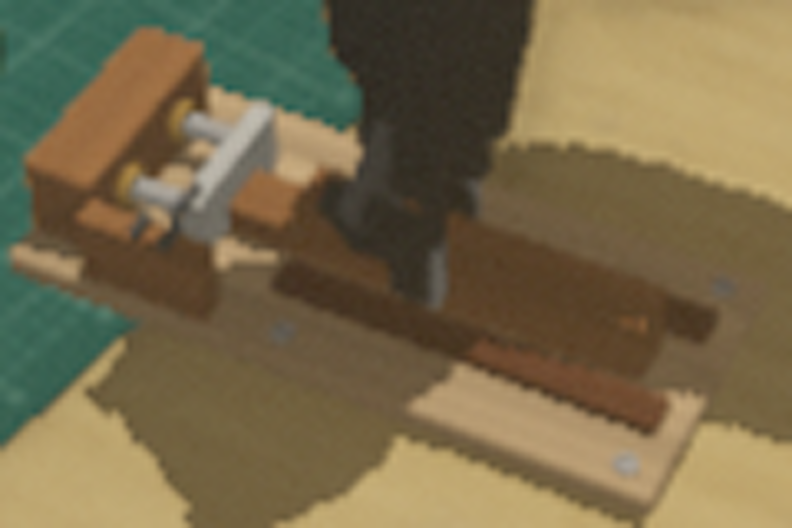

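```bash
cat > disp.py <<'E'
from h import *;import pickle,sys
S=pickle.load(open("S.pkl","rb"))["scene"];s=env.snapshot("scene");o=env.observe()
J=lambda x,y,z:(.603+x-.018*y,.121+y+.018*x,z+.003)
p0=P(S,J(.06,-.01,.0455));dv=P(S,J(.072,-.01,.0455))-p0;mm=dv/12
k=8
def up(i,r):x0,y0,x1,y1=r;return cv2.resize(i[y0:y1,x0:x1],None,fx=k,fy=k,interpolation=cv2.INTER_CUBIC).astype(np.float32)
# template: stop's top edge upper part + region (first picture)
for c,h in((P(S,J(.06,-.02,.0455)),(7,7)),(P(S,J(.06,0,.0455)),(7,7)),(P(S,J(.06,-.005,.042)),(9,10))):
    c=np.round(c).astype(int);t=up(S["img"],(c[0]-h[0],c[1]-h[1],c[0]+h[0],c[1]+h[1]))
    w=(c[0]-h[0]-14,c[1]-h[1]-10,c[0]+h[0]+6,c[1]+h[1]+6);r=cv2.matchTemplate(up(s["img"],w),t,cv2.TM_CCOEFF_NORMED)
    _,v,_,l=cv2.minMaxLoc(r);d=np.array(l)/k-[14,10];print("shift px",d,round(v,2),"mm",round(float(d@mm/(mm@mm)),2))
print("px/mm",mm,np.round(o["tool_pos"],4),np.round(o["force"],2),o["t"])
im=cv2.resize(s["img"][222:250,255:300],None,fx=16,fy=16,interpolation=cv2.INTER_CUBIC)
cv2.imwrite(f"pics/{sys.argv[1]}.png",im)
E
python3 disp.py d1
```

```text
shift px [-3.25 -1.25] 0.99 mm 9.94
shift px [-3.375 -1.   ] 0.86 mm 10.04
shift px [-3.125 -1.25 ] 0.77 mm 9.61
px/mm [-0.32942231 -0.11842896] [0.5797 0.1211 0.0231] [-11.68   1.32   4.38] 16.35
```

View pics/d1.png

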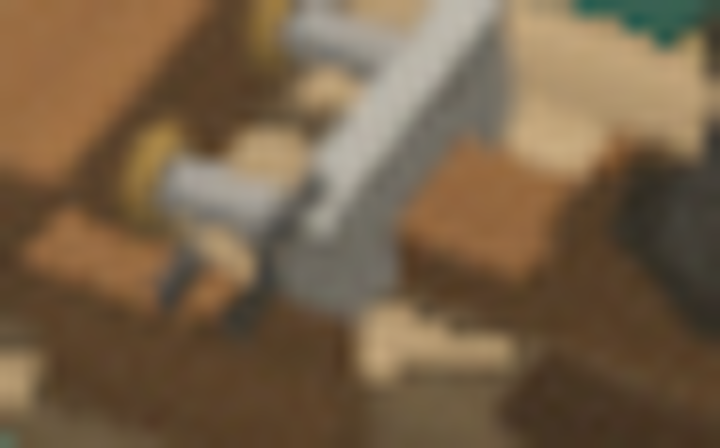

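The image shift and TCP travel agree on a stop displacement of about 10 mm. I'll add about 2 mm.

send_rows([
  {"x": 0.001, "y": 0, "z": 0.0001, "spin": 0, "grip": 0},
  {"x": 0.0007, "y": 0, "z": 0, "spin": 0, "grip": 0},
  {"x": 0.0006, "y": 0, "z": 0, "spin": 0, "grip": 0},
  {"x": 0, "y": 0, "z": 0, "spin": 0, "grip": 0},
  {"x": 0, "y": 0, "z": 0, "spin": 0, "grip": 0},
  {"x": 0, "y": 0, "z": 0, "spin": 0, "grip": 0},
  {"x": 0, "y": 0, "z": 0, "spin": 0, "grip": 0},
  {"x": 0, "y": 0, "z": 0, "spin": 0, "grip": 0},
  {"x": 0, "y": 0, "z": 0, "spin": 0, "grip": 0},
  {"x": 0, "y": 0, "z": 0, "spin": 0, "grip": 0},
])

```text
t: 17.6
tool_pos: [0.5816, 0.1211, 0.0231]
tcp_rot: [[-0.02, 1.0, -0.006], [1.0, 0.02, -0.001], [-0.001, -0.006, -1.0]]
force: [-13.1, 0.7, 5.0]
opening: 0.0228
```

```bash
python3 disp.py d2
```

```text
shift px [-3.75  -1.375] 0.97 mm 11.41
shift px [-4.   -1.25] 0.82 mm 11.96
shift px [-3.875 -1.5  ] 0.73 mm 11.87
px/mm [-0.32942231 -0.11842896] [0.5816 0.1211 0.0232] [-13.18   0.81   4.4 ] 17.65
```

View pics/d2.png

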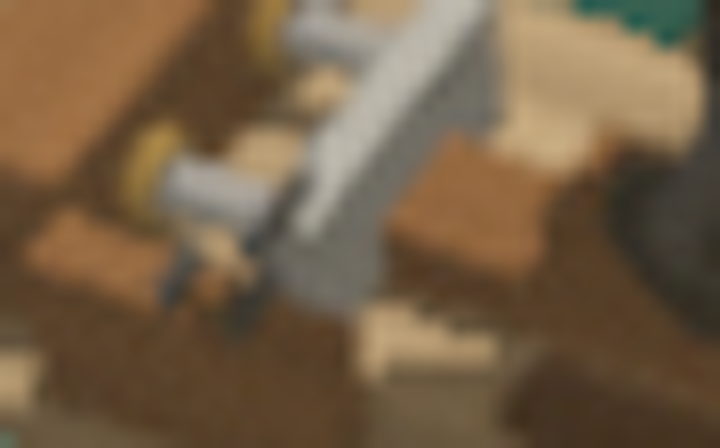

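Run:
```python
from h import *;import pickle
S=pickle.load(open("S.pkl","rb"))["scene"];s=env.snapshot("scene")
a=[cv2.resize(i["img"][226:248,258:288],None,fx=26,fy=26,interpolation=cv2.INTER_CUBIC)[:, :] for i in(S,s)]
im=np.vstack([cv2.resize(x,None,fx=.5,fy=.5) for x in a]);cv2.imwrite("pics/cmp.png",im)
def J(x,y,z):return (.604+x-.018*y,.122+y+.018*x,z+.003)
f=lambda x,y,z:np.round((P(S,J(x,y,z))-[258,226]+.5)*13-.5)
for x in(.0655,.072,.0785):print("ridge top",x,[f(x,y,.0515).tolist() for y in(.045,.057)])
for z in(.0455,.048,.0515):print("ptr z",z,[f(.072,y,z).tolist() for y in(.025,.031,.045,.055)], "rest",[f(.060,y,z).tolist() for y in(.025,.031,.045,.055)])
```

```text
ridge top 0.0655 [[180.0, 164.0], [148.0, 205.0]]
ridge top 0.072 [[151.0, 153.0], [119.0, 194.0]]
ridge top 0.0785 [[123.0, 143.0], [90.0, 183.0]]
ptr z 0.0455 [[207.0, 107.0], [191.0, 127.0], [154.0, 174.0], [127.0, 208.0]] rest [[259.0, 127.0], [243.0, 147.0], [207.0, 194.0], [180.0, 229.0]]
ptr z 0.048 [[206.0, 99.0], [190.0, 119.0], [153.0, 166.0], [126.0, 200.0]] rest [[258.0, 118.0], [242.0, 138.0], [206.0, 185.0], [179.0, 220.0]]
ptr z 0.0515 [[204.0, 87.0], [189.0, 106.0], [151.0, 153.0], [124.0, 187.0]] rest [[257.0, 106.0], [241.0, 126.0], [204.0, 173.0], [178.0, 208.0]]
```

View pics/cmp.png

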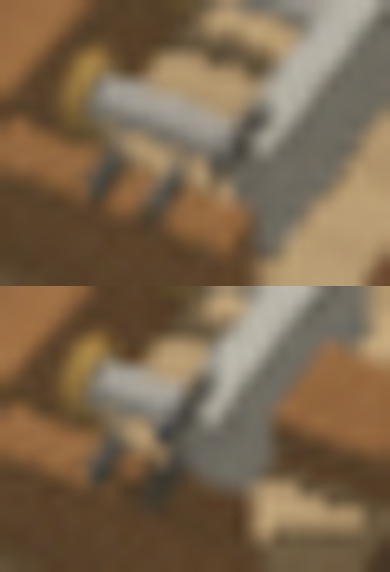

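At rest the pointer started at (265,115) in the comparison crop, and it is now at (207,97). Extended, its line meets the strip at about (151,160), and the midpoint between the ridges is about (149,157). That puts the stop at about 12 mm. I'll hold for over two seconds.

send_rows([
  {"x": 0, "y": 0, "z": 0, "spin": 0, "grip": 0},
  {"x": 0, "y": 0, "z": 0, "spin": 0, "grip": 0},
  {"x": 0, "y": 0, "z": 0, "spin": 0, "grip": 0},
  {"x": 0, "y": 0, "z": 0, "spin": 0, "grip": 0},
  {"x": 0, "y": 0, "z": 0, "spin": 0, "grip": 0},
  {"x": 0, "y": 0, "z": 0, "spin": 0, "grip": 0},
  {"x": 0, "y": 0, "z": 0, "spin": 0, "grip": 0},
  {"x": 0, "y": 0, "z": 0, "spin": 0, "grip": 0},
  {"x": 0, "y": 0, "z": 0, "spin": 0, "grip": 0},
  {"x": 0, "y": 0, "z": 0, "spin": 0, "grip": 0},
])

```text
t: 18.95
tool_pos: [0.5816, 0.1211, 0.0232]
tcp_rot: [[-0.02, 1.0, -0.006], [1.0, 0.02, -0.001], [-0.001, -0.006, -1.0]]
force: [-13.7, 0.3, 4.5]
opening: 0.0229
```

send_rows([
  {"x": 0, "y": 0, "z": 0, "spin": 0, "grip": 0},
  {"x": 0, "y": 0, "z": 0, "spin": 0, "grip": 0},
  {"x": 0, "y": 0, "z": 0, "spin": 0, "grip": 0},
  {"x": 0, "y": 0, "z": 0, "spin": 0, "grip": 0},
  {"x": 0, "y": 0, "z": 0, "spin": 0, "grip": 0},
  {"x": 0, "y": 0, "z": 0, "spin": 0, "grip": 0},
  {"x": 0, "y": 0, "z": 0, "spin": 0, "grip": 0},
  {"x": 0, "y": 0, "z": 0, "spin": 0, "grip": 0},
  {"x": 0, "y": 0, "z": 0, "spin": 0, "grip": 0},
  {"x": 0, "y": 0, "z": 0, "spin": 0, "grip": 0},
])

```text
t: 20.2
tool_pos: [0.5816, 0.1211, 0.0232]
tcp_rot: [[-0.02, 1.0, -0.006], [1.0, 0.02, -0.001], [-0.001, -0.006, -1.0]]
force: [-13.5, 0.5, 4.4]
opening: 0.0229
```

```bash
python3 disp.py d3; python3 look.py z9
```

```text
shift px [-3.75  -1.375] 0.97 mm 11.41
shift px [-4.   -1.25] 0.82 mm 11.96
shift px [-3.875 -1.5  ] 0.73 mm 11.87
px/mm [-0.32942231 -0.11842896] [0.5816 0.1211 0.0232] [-13.5    0.54   3.99] 20.25
[0.5816 0.1211 0.0231] [-13.13   0.71   5.02] [0.197 2.479 0.116] 0.023046358471041292 20.3
```

View pics/z9.png

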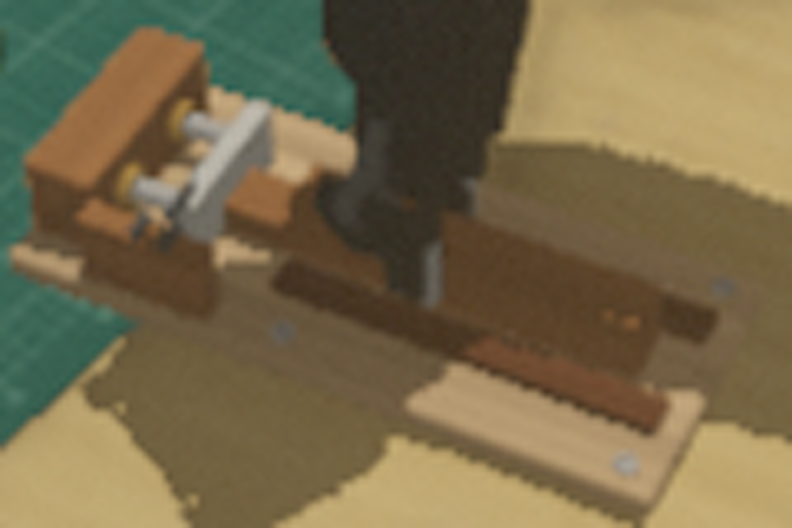

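The rail is steady and flat in the channel, with the stop displaced about 11.8 mm. I'm handing in.

```bash
python3 -c "
from bench import env
print(env.hand_in())"
```

```text
the job is handed in; nothing more can be done
None
```

The long rail is lying flat in the jig channel with its half-lap end against the sprung stop. The arm was still gripping and pressing it when I handed in at about 20.3 s.

- **Stop position:** the images gave a stop displacement of 11.4–12.0 mm, and the TCP moved 12.1 mm after contact. By the jig's spring data that is about 11 N. The stop was never near its 26 mm end.
- **Pointer:** extended to the strip, its line falls within about 1 mm of midway between the ridges. The pointer's tip ends short of the strip and blends with the near ridge in the picture, so this rests on its extended line.
- **Hold:** nothing moved measurably for over 2.5 s, with the grip opening steady at 23 mm.
- **Force disagreement:** the wrist sensor read 13–14 N along the push, not 11 N. I put the extra 2 N or so down to the rail's friction on the channel floor under about 5 N of down-force. I did not measure that friction separately.
- **Camera disagreement:** the two cameras differed by 2–3 mm on the jig's position. The side force was within 1 N in the last readings, and the pictures show the rail between the strips.
- **Other objects:** I moved nothing else on purpose, and nothing looked disturbed in the pictures I took. I did not take a final picture of the whole table.

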